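# Change over the watchmaker's bench press: stow the used die, then hold the ram up

## Robot

A 7-joint arm with a two-finger parallel gripper is mounted at the origin on the work surface. World frame = base frame: x ahead of the robot, y to its left, z up, the work surface at z = 0. Lengths are in m, angles in rad, forces in N, time in s.
With the tool pointing down it reaches from about 0.35 to 0.9 m from the base axis. Payload 8.1 kg.
Tool frame: the origin (TCP) lies on the centre line of the jaws, within the pads' length; the fingertips stand 19 mm ahead of it and the grasp point (between the pads) is the TCP (arm.tip_reach is the distance from the TCP to the fingertips, in m); z points along the fingers, y is the line along which they close (so a half turn about z gives the same grasp; the last joint's range is limited). The gripper opens to 92 mm and grips with 3 to 60 N. Pads are 19 mm wide; open, the fingers measure 130 mm over their backs; the gripper's body (75 mm by 190 mm) begins 47 mm behind the grasp point.
Start: joints at [-1.402, 0.434, 0.025, 1.573, -0.012, 1.134, -0.075], TCP at [0.168, 0.602, 0.246] pointing down, gripper open.
Joint ranges: [-2.62, 2.62], [-0.44, 2.09], [-1.27, 1.32], [0.08, 2.57], [-1.32, 4.46], [0.12, 2], [-2.74, 2.74]. Speed limits (rad/s): [2.22, 2.22, 3.01, 3.01, 3.14, 3.14, 3.14].

## Interface

Orientations are given as a rotation vector (axis times angle).
In Python, from cell import arm gives the robot as it stands.
- The arm moves only by the tool arm_command, never from a script. Its argument "targets" is a list that holds one entry, the list of rows, each a list of 6 numbers: the shift along the tool's x, y, z in m, then the turn, a rotation vector about the tool's x, y, z in rad. A call has 1 to 10 rows; each row shifts and turns the commanded pose from where the row before left it, along the tool's axes as they then stand; what a row does not reach is not made up. A row lasts 1/8 s, in which the tool goes at most 62.5 mm and 10.7 degrees, less where a joint would pass 70% of its speed; a pose out of reach is approached as far as the arm can. A call with a gripper value outside its range is refused whole. "jaw" is the finger opening in m, from 0 to 0.0918, set as the call begins (left out, the last holds). The fingers move at their own pace and stop on an object; "newtons" is the grip in N (left out, the last holds). Time passes only in rows, so rows that do not move let the fingers close. It gives the time, the measured TCP pose, the force, the opening and the grip force at its end, in the units of the state.
- arm.observe(): the state, without advancing time (a new reading comes with each control period).
- arm.get_image(name): name is "scene" or "top" or "wrist"; returns a dict with "pixels" (420x560x3 uint8, red, green, blue), "z_map" (420x560 float32, m along the optical axis (not along the pixel's ray), 0 where there is no reading), "fx", "fy", "cx", "cy" (pixels), "xyz" and "rotation" of the camera in the world; the wrist camera has in their place "T_tool_cam" (4x4, takes a point from camera to tool coordinates, whose origin is the TCP and whose axes are the flange's). Camera axes: x right, y down, z forward; pixel columns grow to the right and rows downward; lengths in m; the calibration is good to about 2 mm. The wrist camera is an equidistant fisheye: a pixel r from the principal point sees the ray r / f radians off the axis. A picture is of the moment at which its call begins: read the wrist's pose just before it.
- arm.sign_off(): hands the job in; it is judged then, once.
The state is a dict: "clock": time; "joints": joint angles; "dq": joint speeds; "joint_efforts": joint torques, N m; "position": TCP position; "ee_rot": TCP orientation; "force": force on the tool from outside, world axes, zero at the start; "ft_torque": the same for the moment, N m; "width": opening from 0.0 (shut) to 1.0 (fully open); "gripper_force": force on a finger pad.
Only numpy, scipy, OpenCV 4.12 (cv2) and the standard library are available. Lean on these libraries where they do the work, as an engineer would, in place of code of your own. Each camera call takes 0.05 s, during which the arm holds its last target. There are 200 camera calls.

## Task

Change over the bench press: stand the used stepped steel die gently in the open drawer of the wooden chest, let go of it and slide the drawer fully shut. Then take the press's ram by its knob and draw it straight up through its guide sleeve without letting it bind, until its foot is about 30 mm above the anvil, and finish holding it there in the gripper, still. Do not disturb the other things on the bench.

Things in the scene. Friction and masses are not known exactly. Their poses are not given: they have to be found in the camera images.
- die: The used die, a loose stepped puck of bare steel, about 220 g: lower part 40 mm in diameter and 16 mm high, upper part 30 mm in diameter and 12 mm high (28 mm in all), with a flat darker disc on top. It stands on the bench among similar-sized bystanders. Origin: centre of its underside; z up along its axis.
- chest_drawer0 (a joint): Opening of the one drawer of a fixed low wooden chest (220 mm deep, 200 wide, 85 high), in m: 0 fully shut, larger is more open (limit 0.15); it starts 0.095 to 0.135 open. About 1 N of friction, no spring, no latch; push its front or handle to shut it. Chest and press may stand on either side of the bench.
- drawer_floor (a point): Centre of the drawer's inner floor, moves with it. x points into the chest (the way it shuts), z up. Inside: 175 mm along x, 147 along y, walls 47 high; inner face of the front wall at x = -0.0875, outer face of the front at -0.1085. Open by q metres, the floor from there to x = -0.0945 + q is clear of the chest's top, which is 63 mm above this floor.
- chest_drawer0_handle (a point): Middle of the drawer's brass bar handle, which lies along the drawer's y, about 100 mm long and 10 mm thick, 35 mm before the drawer's front, with room for a finger behind it. Its centre is about 47 mm above the bench and 38 mm below the chest's top.
- ram: The press's ram, a loose steel rod 14 mm in diameter, about 280 g, standing upright in the guide sleeve of the press with its foot on the anvil; at its top is a round knob 26 mm in diameter and 34 mm high, from 115 to 149 mm above the foot. Nothing but gravity holds it down, and it drops back if let go. Origin: centre of the foot's underside; z up along the rod.
- anvil (a point): Centre of the top of the press's round anvil (60 mm in diameter), 45 mm above the bench, on the axis of the guide sleeve; x as press, z up. The square steel sleeve (46 x 46 mm) has a vertical bore of 15.5 mm that runs from 40 to 85 mm above the anvil.
- press: The fixed grey press: foot plate 200 x 100 mm, and a column and arm on the +x side of the ram. Nothing of it is higher than the sleeve's top, 130 mm above the bench; the ram's knob starts 30 mm above that. Origin: on the bench, 140 mm from the ram's axis (which is at x = -0.140 here); z up.
- loupe: Bystander: black eyeglass loupe, a cone 36 mm wide and 34 mm high, loose. Origin under its centre.
- tin: Bystander: flat closed aluminium tin, 60 mm in diameter, 18 mm high, loose. Origin under its centre.
- blower: Bystander: pear-shaped brown dust blower, 56 mm wide, 85 mm high, loose. Origin under its centre.
- jar: Bystander: small glass jar, 48 mm wide, 50 mm high, loose. Origin under its centre.
- tweezers: Bystander: steel tweezers lying flat, crosswise, in the middle of the bench beyond die, loupe and tin, 120 mm long, loose. Origin near the middle.
- screwdriver: Bystander: small screwdriver lying far out on the robot's right, 130 mm long, loose.
Things that resemble listed ones, but are neither listed nor needed, are in the scene too. What is shaped like the press but pink is not meant.

How it is judged:
On the way, in this order (a step that is already met when the one before it is completed fails the run):
1. the die stands on the drawer's floor, let go (x of die in the frame of drawer_floor between -0.09 and 0.09 m and y of die in the frame of drawer_floor between -0.077 and 0.077 m and z of die in the frame of drawer_floor between -0.004 and 0.008 m and angle between die's own z axis and vertical below 0.2 rad and contact force between die and the fingers below 0.1 N and linear speed of die below 0.05 m/s), for 0.2 s.
2. the drawer is fully shut with the die standing in it (x of die in the frame of drawer_floor between -0.09 and 0.09 m and y of die in the frame of drawer_floor between -0.077 and 0.077 m and z of die in the frame of drawer_floor between -0.004 and 0.008 m and angle between die's own z axis and vertical below 0.2 rad and contact force between die and the fingers below 0.1 N and value of joint chest_drawer0 below 0.006 m), for 0.2 s.
3. the ram is drawn up about 30 mm in its sleeve and held by the gripper (z of ram in the frame of anvil between 0.022 and 0.038 m and horizontal distance between ram and anvil below 0.004 m and angle between the z axis of ram and the z axis of anvil, either way round below 0.05 rad and contact force between ram and the fingers above 2 N and contact force between ram and press below 15 N and linear speed of ram below 0.02 m/s), for 0.2 s.
At the end, for the whole second after the job is handed in: Die upright (0.2 rad) on the drawer floor, not touched; drawer shut within 6 mm; ram held in the gripper (over 2 N), nearly still, its foot 22 to 38 mm above the anvil, within 4 mm of the bore axis and 0.05 rad of its line, pressing on the press with under 15 N (all of step 2 and all of step 3); the arm keeps its last pose, push and grip.
It fails at once if a bystander is moved more than 30 mm (distance of any of loupe, tin, blower, jar, tweezers, screwdriver from where it was at the start of the episode above 0.03 m).
It fails at once if the die is dropped from more than about 30 mm (linear speed of die above 0.8 m/s and contact force between die and the fingers below 0.05 N).
It fails at once if the ram is drawn almost out of its sleeve (more than 70 mm up) (z of ram in the frame of anvil above 0.07 m).
It fails at once if the ram is forced or jammed against the press (more than 40 N) (contact force between ram and press above 40 N).
It also fails if it takes over 69 s, if anything falls off the work surface, if the arm or the gripper's body presses on something with over 40 N, if the wrist force passes 120 N, or if a joint passes its speed limit or range.

## Working session

There is one attempt and no reset: what is moved stays moved. The work goes in short steps, Python scripts to look and compute and a tool call to move; the robot and the scene stay as the last step left them, time stands still between calls to the robot, and variables do not carry over. Pictures are saved under pics/ and viewed, at most 10 in all, crops included, and the job is handed in when it is done.

Besides the shell and the picture viewer there is one more tool, called after "Emit:" as name([rows], argument=value, ...), one row to a line, values as JSON. arm_command: Moves the arm, as the interface text tells. Its arguments: {"type":"object","properties":{"targets":{"type":"array","items":{"type":"array","items":{"type":"array","items":{"type":"number"}}}},"jaw":{"type":"number"},"newtons":{"type":"number"}},"required":["targets"]}

```bash
mkdir -p pics; cat > h.py <<'E'
import numpy as np, cv2
from cell import arm
from scipy.spatial.transform import Rotation as R
def cloud(im):
    z=im["z_map"]; v,u=np.mgrid[:z.shape[0],:z.shape[1]]
    P=np.stack([(u-im["cx"])/im["fx"]*z,(v-im["cy"])/im["fy"]*z,z],-1)
    rot=np.array(im["rotation"]); 
    if rot.shape!=(3,3): rot=R.from_rotvec(rot).as_matrix() if rot.size==3 else R.from_quat(rot).as_matrix()
    return P@rot.T+np.array(im["xyz"])
E
python3 - <<'E'
from h import *
for n in ("scene","top"):
    im=arm.get_image(n); print(n,im["fx"],im["cx"],im["cy"],im["xyz"],im["rotation"])
    cv2.imwrite(f"pics/{n}0.png",im["pixels"][:,:,::-1]); np.save(f"{n}_pc.npy",cloud(im)); np.save(f"{n}_px.npy",im["pixels"])
s=arm.observe(); print(s)
E
```

```text
scene 514.4655525809861 275.9223090583157 212.34162859037548 [1.41441616 0.5581197  0.78298071] [-1.0297482  -2.273771    1.18294722]
top 473.10115592958226 274.6185659532465 207.03508528892675 [ 0.4444907  -0.12490701  1.25409579] [-2.1108553   2.17424355 -0.14899457]
{'clock': 0.1, 'joints': array([-1.40159679,  0.43512645,  0.02495025,  1.57399487, -0.01161327,
        1.13403333, -0.07509443]), 'dq': array([-0.00021524, -0.00027502,  0.00107055, -0.00176451,  0.00247238,
       -0.00149482, -0.00026446]), 'joint_efforts': array([ 3.61546518e-03, -6.69128036e+01,  9.88149494e-01, -3.15144253e+01,
       -6.05321000e-02,  3.74392793e-02,  2.48143283e-05]), 'position': array([0.16770504, 0.60162346, 0.2450442 ]), 'ee_rot': array([-4.25691969e-01, -3.11253044e+00,  2.22183001e-03]), 'force': array([ 0.00727022, -0.10136193, -0.40393343]), 'ft_torque': array([-0.03206845, -0.00753873, -0.03689899]), 'gripper_force': 0.0, 'width': 1.0014886894150727}
```

View pics/scene0.png

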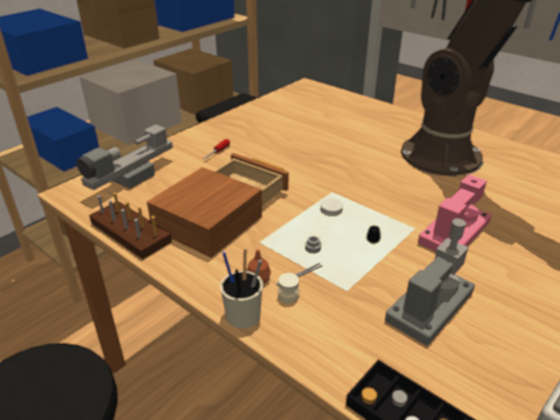

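View pics/top0.png

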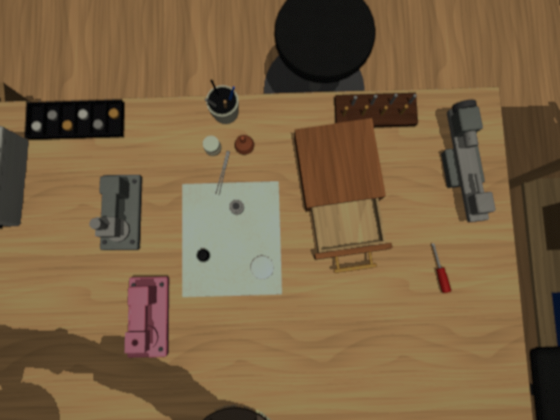

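The scene view shows the die at (313,243), loupe (373,234), tin (331,206), grey press with its knob at (457,230), and the open drawer at (255,180). In the top view these are the die (237,207), knob (97,224), drawer interior (347,225), handle (354,266), and chest top (340,163).

```bash
cat > m.py <<'E'
from h import *
T=np.load("top_pc.npy"); S=np.load("scene_pc.npy"); px={"t":np.load("top_px.npy"),"s":np.load("scene_px.npy")}
def box(P,c,r=None,zr=(0,1)):
    m=(abs(P[...,0]-c[0])<r)&(abs(P[...,1]-c[1])<r)&(P[...,2]>zr[0])&(P[...,2]<zr[1]); return P[m]
def circ(Q,n):
    if len(Q)<4: print(n,len(Q)); return
    (c,r)=cv2.minEnclosingCircle(Q[:,:2].astype(np.float32)); print(n,len(Q),"mean",Q.mean(0).round(4),"encl",np.round(c,4),round(r,4),"zmax",Q[:,2].max().round(4))
print("bench z",T[300,320],S[300,150] )
for n,(u,v) in dict(die=(237,207),loupe=(203,255),tin=(262,267),knob=(97,224),jar=(211,145),blower=(244,145)).items():
    p=T[v,u]; print(n,p.round(4))
d=T[207,237]
for nm,P in (("T",T),("S",S)):
    circ(box(P,d,.035,(.022,.04)),nm+" die top"); circ(box(P,d,.035,(.006,.04)),nm+" die all")
    k=T[224,97]; circ(box(P,k,.04,(.185,.21)),nm+" knob top"); circ(box(P,k,.04,(.165,.2)),nm+" knob")
    circ(box(P,k,.06,(.122,.136)),nm+" sleeve top")
    # chest top, drawer wall tops, drawer front
    for lo,hi,n in ((.078,.092,"chest top"),):
        Q=box(P,T[163,340],.2,(lo,hi)); 
        if len(Q)>50:
            r=cv2.minAreaRect(Q[:,:2].astype(np.float32)); print(nm,n,len(Q),np.round(r[0],4),np.round(r[1],4),round(r[2],2),"z",np.median(Q[:,2]).round(4)); print(cv2.boxPoints(r).round(4).tolist())
for u,v in ((347,225),(330,235),(375,235),(350,250),(318,253),(385,248),(335,267),(354,267),(373,265),(336,259),(370,257)): print((u,v),T[v,u].round(4))
k=T[224,97]
Q=box(T,k,.16,(.02,.128)); 
r=cv2.minAreaRect(box(T,T[212,120],.15,(.005,.03))[:,:2].astype(np.float32)); print("plate",r)
E
python3 m.py
```

```text
bench z [ 0.38054483 -0.22995369  0.0022093 ] [ 0.60451316 -0.86141633 -0.74935795]
die [ 0.6277 -0.0205  0.0257]
loupe [0.5045 0.069  0.0303]
tin [ 0.4696 -0.0821  0.0198]
knob [0.5728 0.2809 0.198 ]
jar [0.7892 0.0421 0.055 ]
blower [ 0.7857 -0.0444  0.058 ]
T die top 102 mean [ 0.6298 -0.0171  0.0275] encl [ 0.6302 -0.017 ] 0.0149 zmax 0.0337
T die all 181 mean [ 0.6282 -0.0179  0.022 ] encl [ 0.6276 -0.0206] 0.0235 zmax 0.0337
T knob top 111 mean [0.5738 0.2875 0.1931] encl [0.5749 0.288 ] 0.0133 zmax 0.1997
T knob 147 mean [0.5732 0.2858 0.1885] encl [0.5744 0.288 ] 0.0133 zmax 0.1997
T sleeve top 283 mean [0.5724 0.2832 0.1291] encl [0.5741 0.2886] 0.0319 zmax 0.1357
T chest top 6318 [ 0.7639 -0.3413] [0.2701 0.3179] 6.48 z 0.0844
[[0.6118000149726868, -0.19859999418258667], [0.6477000117301941, -0.5145000219345093], [0.9160000085830688, -0.48399999737739563], [0.8801000118255615, -0.1680999994277954]]
S die top 89 mean [ 0.635  -0.0151  0.0256] encl [ 0.6345 -0.0153] 0.0169 zmax 0.0305
S die all 203 mean [ 0.6393 -0.0117  0.0189] encl [ 0.637  -0.0144] 0.021 zmax 0.0305
S knob
[... 298 characters left out ...]
0.0827
[[0.612500011920929, -0.19499999284744263], [0.6488999724388123, -0.5148000121116638], [0.9243000149726868, -0.48350000381469727], [0.8880000114440918, -0.16369999945163727]]
(347, 225) [ 0.5722 -0.3074  0.0196]
(330, 235) [ 0.5473 -0.2617  0.02  ]
(375, 235) [ 0.544  -0.3793  0.0183]
(350, 250) [ 0.5041 -0.3037  0.073 ]
(318, 253) [ 0.4991 -0.2242  0.07  ]
(385, 248) [ 0.5067 -0.3917  0.0695]
(335, 267) [ 0.4644 -0.2729  0.002 ]
(354, 267) [ 0.4622 -0.3146  0.053 ]
(373, 265) [ 0.4658 -0.3627  0.0523]
(336, 259) [ 0.4837 -0.2709  0.0482]
(370, 257) [ 0.4861 -0.3565  0.0514]
plate ((0.6225488781929016, 0.28444427251815796), (0.2969610393047333, 0.29497843980789185), 89.81758117675781)
```

Emit:
arm_command([
  [[-0.03,-0.024,0,0,0,0],[-0.03,-0.024,0,0,0,0],[-0.03,-0.024,0,0,0,0],[-0.03,-0.024,0,0,0,0],[-0.03,-0.024,0,0,0,0],[-0.03,-0.024,0,0,0,0],[-0.03,-0.024,0,0,0,0],[-0.03,-0.024,0,0,0,0],[-0.03,-0.024,0,0,0,0],[-0.03,-0.024,0,0,0,0]],
])

```text
clock: 1.35
position: [0.3928, 0.2891, 0.2456]
ee_rot: [-0.426, -3.112, 0.0]
force: [0.2, 0.7, 0.4]
width: 1.0
gripper_force: 0.0
```

```bash
cat >> h.py <<'E'
def to(x,y,z,yaw=None):
    """tool-frame shift to world point; yaw = wanted angle (deg) of tool y in the world; prints yaw turn about tool z"""
    s=arm.observe(); Rm=R.from_rotvec(s["ee_rot"]).as_matrix(); d=Rm.T@(np.array([x,y,z])-s["position"])
    a=np.degrees(np.arctan2(Rm[1,1],Rm[0,1])); print("t",round(s["clock"],2),"pos",s["position"].round(4),"yaw",a.round(2),"tilt",Rm[:,2].round(4),"shift",d.round(4),"F",s["force"].round(2),"w",round(s["width"]*.0918,4),"gf",round(s["gripper_force"],2))
    if yaw is not None: print("turn about tool z rad",np.radians(a-yaw).round(4))
E
python3 - <<'E'
from h import *
to(.60,-.017,.24,92.6)
T=np.load("top_pc.npy"); S=np.load("scene_pc.npy")
for P in (T,S):
    m=((P[...,2]>.076)&(P[...,2]<.092)&(P[...,0]>.55)&(P[...,0]<.88)&(P[...,1]<-.16)&(P[...,1]>-.5)).astype(np.uint8)
    m=cv2.morphologyEx(m,cv2.MORPH_OPEN,np.ones((5,5)))
    n,l,st,_=cv2.connectedComponentsWithStats(m); i=1+st[1:,4].argmax(); Q=P[l==i]; r=cv2.minAreaRect(Q[:,:2].astype(np.float32)); print("chest",np.round(r[0],4),np.round(r[1],4),r[2],"z",Q[:,2].mean()); print(cv2.boxPoints(r).round(4).tolist())
    m=(P[...,2]>.064)&(P[...,2]<.078)&(P[...,0]>.46)&(P[...,0]<.54)&(P[...,1]<-.18)&(P[...,1]>-.45); Q=P[m]; r=cv2.minAreaRect(Q[:,:2].astype(np.float32)); print("front top",np.round(r[0],4),np.round(r[1],4),r[2],Q[:,2].mean())
    m=(P[...,2]>.04)&(P[...,2]<.06)&(P[...,0]>.43)&(P[...,0]<.475)&(P[...,1]<-.2)&(P[...,1]>-.45); Q=P[m]; r=cv2.minAreaRect(Q[:,:2].astype(np.float32)); print("handle",np.round(r[0],4),np.round(r[1],4),r[2],Q[:,2].mean())
E
```

```text
t 1.35 pos [0.3928 0.2891 0.2456] yaw 74.43 tilt [-3.e-04 -2.e-04 -1.e+00] shift [-0.2818 -0.2392  0.0056] F [0.23 0.67 0.41] w 0.0918 gf 0.0
turn about tool z rad -0.3172
chest [ 0.7257 -0.2872] [0.2065 0.2016] 6.573951244354248 z 0.08438872307635119
[[0.6115999817848206, -0.1988999992609024], [0.6347000002861023, -0.39910000562667847], [0.8398000001907349, -0.37549999356269836], [0.8166999816894531, -0.17520000040531158]]
front top [ 0.512  -0.3116] [0.0528 0.192 ] 0.9237985610961914 0.07100623135141271
handle [ 0.466  -0.3156] [0.0247 0.109 ] 6.197080612182617 0.0503457988938295
chest [ 0.7277 -0.2861] [0.2128 0.2068] 7.418106555938721 z 0.08257258371114656
[[0.6087999939918518, -0.1973000019788742], [0.6355000138282776, -0.4023999869823456], [0.8464999794960022, -0.3749000132083893], [0.8198000192642212, -0.16979999840259552]]
front top [ 0.5072 -0.3111] [0.0255 0.1937] 6.663020133972168 0.06899049773609736
handle [ 0.466  -0.3163] [0.0159 0.1089] 6.451206684112549 0.04876300609094034
```

Emit:
arm_command([
  [[-0.04,-0.034,0,0,0,0],[-0.04,-0.034,0,0,0,0],[-0.04,-0.034,0,0,0,0],[-0.04,-0.034,0,0,0,0],[-0.04,-0.034,0,0,0,0],[-0.04,-0.034,0,0,0,0],[-0.04,-0.034,0,0,0,0],[0,0,0,0,0,-0.129],[0,0,0,0,0,-0.129],[0,0,0,0,0,-0.129]],
], jaw=0.065)

```text
clock: 2.6
position: [0.5979, -0.0143, 0.2452]
ee_rot: [0.187, -3.135, -0.0]
force: [-0.4, 0.1, 0.2]
width: 0.712
gripper_force: 0.0
```

```bash
python3 - <<'E'
from h import *
to(.632,-.016,.12,96.6)
im=arm.get_image("wrist"); print(im["T_tool_cam"],im["fx"],im["cx"],im["cy"]); cv2.imwrite("pics/w1.png",im["pixels"][:,:,::-1])
E
```

```text
t 2.6 pos [ 0.5979 -0.0143  0.2452] yaw 96.82 tilt [-0.001 -0.    -1.   ] shift [-0.0338 -0.0058  0.1252] F [-0.44  0.06  0.21] w 0.0654 gf 0.0
turn about tool z rad 0.0039
[[ 2.17885871e-04 -9.69307008e-01 -2.45853365e-01  6.43099581e-02]
 [ 9.99999975e-01  2.25589193e-04 -3.16985846e-06  9.73753710e-04]
 [ 5.85344283e-05 -2.45853358e-01  9.69307032e-01 -1.38548820e-01]
 [ 0.00000000e+00  0.00000000e+00  0.00000000e+00  1.00000000e+00]] 325.19226210127806 281.8253727807515 205.51096248119075
```

View pics/w1.png

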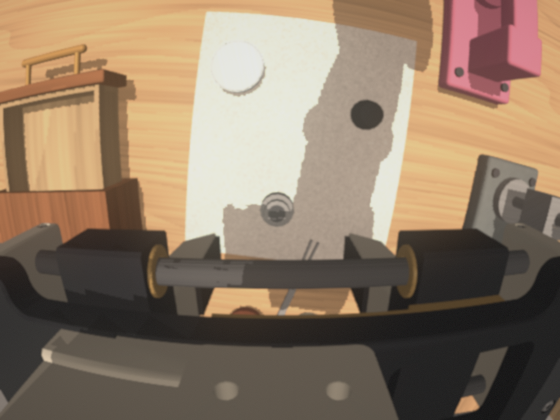

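The wrist view shows the die at (277,209) on the sheet, the loupe at (367,114), the tin at (238,67), and the drawer at left.

```bash
cat >> h.py <<'E'
def wcloud(im,s):
    z=im["z_map"]; v,u=np.mgrid[:z.shape[0],:z.shape[1]]; du=u-im["cx"]; dv=v-im["cy"]; r=np.hypot(du,dv)+1e-9; th=r/im["fx"]
    k=np.sin(th)/r; ray=np.stack([du*k,dv*k,np.cos(th)],-1); P=ray*(z/np.cos(th))[...,None]
    T=np.array(im["T_tool_cam"]); Rm=R.from_rotvec(s["ee_rot"]).as_matrix()
    f=lambda p:(p@T[:3,:3].T+T[:3,3])@Rm.T+s["position"]
    return f(P), ray@T[:3,:3].T@Rm.T, f(np.zeros(3))
E
python3 - <<'E'
from h import *
s=arm.observe(); im=arm.get_image("wrist"); P,ray,o=wcloud(im,s)
print("bench",P[150,260],"tin",P[67,238])
for lo,hi in ((.021,.036),(.008,.036)):
    m=(P[...,2]>lo)&(P[...,2]<hi)&(abs(P[...,0]-.632)<.04)&(abs(P[...,1]+.016)<.04); m[:180]=0;m[235:]=0
    Q=P[m]; c,r=cv2.minEnclosingCircle(Q[:,:2].astype(np.float32)); print(len(Q),Q.mean(0).round(4),np.round(c,4),round(r,4))
g=cv2.cvtColor(im["pixels"],cv2.COLOR_RGB2GRAY)[175:245,235:320]
m=cv2.HoughCircles(cv2.resize(g,None,fx=4,fy=4,interpolation=2),3,1.5,20,param1=120,param2=.6,minRadius=24,maxRadius=80)
if m is not None:
    for a in m[0][:5]:
        u,v=a[0]/4+235,a[1]/4+175; d=ray[int(round(v)),int(round(u))]; print((u,v,a[2]/4),(o+d*(.028-o[2])/d[2]).round(4))
cv2.imwrite("pics/c1.png",cv2.resize(im["pixels"][175:245,235:320,::-1],None,fx=6,fy=6))
E
```

```text
bench [ 0.56641811 -0.04323905  0.00130055] tin [ 0.47385181 -0.07829066  0.0182791 ]
529 [ 0.6322 -0.0157  0.0274] [ 0.6331 -0.0157] 0.0151
893 [ 0.6302 -0.0159  0.0225] [ 0.633  -0.0155] 0.0202
(np.float32(277.1875), np.float32(209.3125), np.float32(17.2875)) [ 0.628  -0.0151  0.028 ]
(np.float32(279.4375), np.float32(204.8125), np.float32(12.487499)) [ 0.6231 -0.0134  0.028 ]
(np.float32(273.0625), np.float32(205.1875), np.float32(11.7375)) [ 0.624  -0.0201  0.028 ]
(np.float32(304.5625), np.float32(189.4375), np.float32(17.25)) [0.6012 0.0131 0.028 ]
(np.float32(272.6875), np.float32(176.3125), np.float32(16.0875)) [ 0.5911 -0.0241  0.028 ]
```

View pics/c1.png

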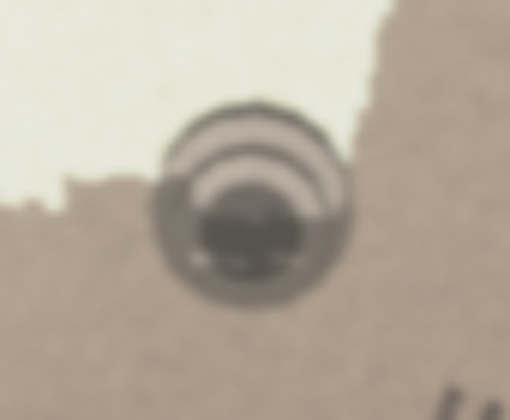

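The crop shows the die's concentric circles, with the dark disc near full-frame (277,213). The depth circle fits give radii of 15 and 20 mm centred at (0.633,-0.0157), so the size checks out.

Emit:
arm_command([
  [[-0.0174,-0.0027,0,0,0,0],[-0.0174,-0.0028,0,0,0,0],[0,0,0.035,0,0,0],[0,0,0.035,0,0,0],[0,0,0.035,0,0,0],[0,0,0.035,0,0,0],[0,0,0.02,0,0,0],[0,0,0.02,0,0,0],[0,0,0.02,0,0,0],[0,0,0.02,0,0,0]],
], jaw=0.065)

```text
clock: 3.95
position: [0.6334, -0.0155, 0.0247]
ee_rot: [-0.179, 3.136, -0.0]
force: [0.0, 0.3, -0.6]
width: 0.707
gripper_force: 0.0
```

```bash
python3 - <<'E'
from h import *
to(.633,-.0157,.024)
E
```

```text
t 3.95 pos [ 0.6334 -0.0155  0.0247] yaw 96.53 tilt [ 1.e-04 -0.e+00 -1.e+00] shift [ 0.0004 -0.0002  0.0007] F [ 0.02  0.33 -0.59] w 0.0649 gf 0.0
```

Emit:
arm_command([
  [[0,0,0,0,0,0],[0,0,0,0,0,0],[0,0,0,0,0,0],[0,0,0,0,0,0],[0,0,0,0,0,0],[0,0,-0.01,0,0,0],[0,0,-0.02,0,0,0],[0,0,-0.035,0,0,0],[0,0,-0.035,0,0,0],[0,0,-0.03,0,0,0]],
], jaw=0.02, newtons=25)

```text
clock: 5.2
position: [0.6335, -0.0156, 0.1585]
ee_rot: [-0.181, 3.135, 0.0]
force: [-0.2, 0.0, -2.8]
width: 0.423
gripper_force: 25.0
```

```bash
python3 - <<'E'
from h import *
to(.564,-.305,.155,96.6)
E
```

```text
t 5.2 pos [ 0.6335 -0.0156  0.1585] yaw 96.59 tilt [ 1.4e-03  2.0e-04 -1.0e+00] shift [ 0.1022 -0.2795  0.0033] F [-0.16  0.02 -2.75] w 0.0388 gf 25.0
turn about tool z rad -0.0002
```

Emit:
arm_command([
  [[0.0128,-0.02,0,0,0,0],[0.0128,-0.035,0,0,0,0],[0.0128,-0.04,0,0,0,0],[0.0128,-0.04,0,0,0,0],[0.0128,-0.04,0,0,0,0],[0.0128,-0.04,0,0,0,0],[0.0128,-0.035,0,0,0,0],[0.0126,-0.0295,0,0,0,0],[0,0,0,0,0,0],[0,0,0,0,0,0]],
])

```text
clock: 6.45
position: [0.5631, -0.3049, 0.1554]
ee_rot: [0.179, -3.136, -0.001]
force: [0.7, 0.3, -2.3]
width: 0.429
gripper_force: 25.0
```

```bash
python3 - <<'E'
from h import *
to(.564,-.305,.0475,96.6)
s=arm.observe(); im=arm.get_image("wrist"); P,_,_=wcloud(im,s); cv2.imwrite("pics/w2.png",im["pixels"][:,:,::-1])
a=np.radians(6.6); ex=np.array([np.cos(a),np.sin(a)]); ey=np.array([-ex[1],ex[0]])
D=P[...,:2]-np.array([.6085,-.2995]); dx=D@ex; dy=D@ey; z=P[...,2]
def st(n,m): print(n,m.sum(),"x",np.percentile(dx[m],[2,50,98]).round(4),"y",np.percentile(dy[m],[2,50,98]).round(4),"z",np.percentile(z[m],[2,50,98]).round(4)) if m.any() else print(n,0)
st("floor",(z<.03)&(z>.012)&(abs(dx+.045)<.04)&(abs(dy)<.07))
st("front",(z<.08)&(z>.06)&(abs(dx+.1)<.022)&(abs(dy)<.06))
st("handle",(z<.058)&(z>.04)&(abs(dx+.1435)<.02)&(abs(dy)<.07))
st("sideL",(z<.075)&(z>.06)&(abs(dx+.06)<.02)&(abs(dy-.08)<.02))
st("sideR",(z<.075)&(z>.06)&(abs(dx+.06)<.02)&(abs(dy+.08)<.02))
E
```

```text
t 6.45 pos [ 0.5631 -0.3049  0.1554] yaw 96.55 tilt [-8.e-04  8.e-04 -1.e+00] shift [-0.001  -0.0003  0.1079] F [ 0.67  0.27 -2.31] w 0.0394 gf 25.0
turn about tool z rad -0.0008
floor 11516 x [-0.0839 -0.0541 -0.0147] y [-0.0672  0.0002  0.0673] z [0.0201 0.0216 0.023 ]
front 5028 x [-0.1113 -0.1017 -0.091 ] y [-0.0576  0.0004  0.0574] z [0.0617 0.0716 0.0733]
handle 2510 x [-0.1515 -0.1446 -0.1256] y [-0.0502  0.0004  0.0513] z [0.0473 0.0508 0.053 ]
sideL 427 x [-0.0792 -0.0604 -0.0409] y [0.0792 0.0821 0.0856] z [0.0604 0.0625 0.0639]
sideR 435 x [-0.079  -0.0604 -0.0408] y [-0.0846 -0.0812 -0.0782] z [0.0604 0.0625 0.0639]
```

View pics/w2.png

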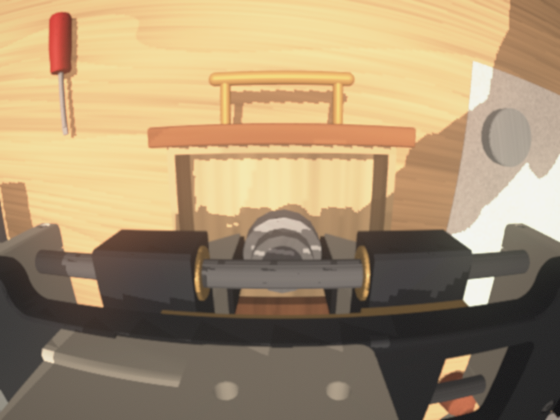

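The wrist view shows the die held at (283,245) over the drawer, centred between the side walls at columns 183 and 380. The handle is at (282,79), and the fitted drawer frame agrees within about 1 mm.

Emit:
arm_command([
  [[0,0,0.015,0,0,0],[0,0,0.02,0,0,0],[0,0,0.02,0,0,0],[0,0,0.02,0,0,0],[0,0,0.015,0,0,0],[0,0,0.01,0,0,0],[0,0,0.006,0,0,0],[0,0,0,0,0,0],[0,0,0,0,0,0]],
])

```text
clock: 7.62
position: [0.5643, -0.3052, 0.0503]
ee_rot: [-0.181, 3.136, -0.001]
force: [0.0, 0.3, -2.3]
width: 0.423
gripper_force: 25.0
```

Emit:
arm_command([
  [[0,0,0.001,0,0,0],[0,0,0.001,0,0,0],[0,0,0.0005,0,0,0],[0,0,0,0,0,0]],
])

```text
clock: 8.12
position: [0.5649, -0.3051, 0.0485]
ee_rot: [-0.181, 3.134, -0.001]
force: [-0.6, 2.1, 6.3]
width: 0.419
gripper_force: 25.0
```

Emit:
arm_command([
  [[0,0,-0.0005,0,0,0],[0,0,0,0,0,0],[0,0,0,0,0,0],[0,0,0,0,0,0],[0,0,-0.01,0,0,0],[0,0,-0.03,0,0,0],[0,0,-0.04,0,0,0],[0,0,-0.03,0,0,0]],
], jaw=0.065)

```text
clock: 9.12
position: [0.5643, -0.3053, 0.1602]
ee_rot: [-0.18, 3.135, -0.001]
force: [-0.0, -0.5, 0.2]
width: 0.708
gripper_force: 0.0
```

```bash
python3 - <<'E'
from h import *
# behind handle: handle + margin
a=np.radians(6.6); h=np.array([.6085,-.2995])-.1435*np.array([np.cos(a),np.sin(a)]); b=h-.045*np.array([np.cos(a),np.sin(a)]); print(h,b)
to(b[0],b[1],.045,96.6)
s=arm.observe(); im=arm.get_image("wrist"); P,_,_=wcloud(im,s)
z=P[...,2]; m=(abs(P[...,0]-.565)<.03)&(abs(P[...,1]+.305)<.03)&(z<.06)&(z>.043); Q=P[m]
if len(Q): c,r=cv2.minEnclosingCircle(Q[:,:2].astype(np.float32)); print(len(Q),Q.mean(0),c,r)
E
```

```text
[ 0.46595101 -0.31599348] [ 0.42124923 -0.32116565]
t 9.12 pos [ 0.5643 -0.3053  0.1602] yaw 96.59 tilt [ 1.7e-03 -8.0e-04 -1.0e+00] shift [0.1441 0.0008 0.1149] F [-0.04 -0.46  0.16] w 0.065 gf 0.0
turn about tool z rad -0.0003
1087 [ 0.56315255 -0.30448176  0.04944589] (0.5638455152511597, -0.3041636347770691) 0.015071236528456211
```

Emit:
arm_command([
  [[0.025,0,0,0,0,0],[0.04,0,0,0,0,0],[0.04,0,0,0,0,0],[0.039,0,0,0,0,0],[0,0,0.03,0,0,0],[0,0,0.03,0,0,0],[0,0,0.03,0,0,0],[0,0,0.025,0,0,0],[0,0,0,0,0,0],[0,0,0,0,0,0]],
], jaw=0.0, newtons=10)

```text
clock: 10.42
position: [0.4213, -0.322, 0.0437]
ee_rot: [-0.18, 3.135, -0.001]
force: [0.2, -0.4, 1.0]
width: 0.004
gripper_force: 0.0
```

Emit:
arm_command([
  [[-0.008,0,0,0,0,0],[-0.008,0,0,0,0,0],[-0.006,0,0,0,0,0],[-0.003,0,0,0,0,0],[-0.003,0,0,0,0,0],[-0.003,0,0,0,0,0],[-0.003,0,0,0,0,0],[-0.004,0,0,0,0,0],[-0.004,0,0,0,0,0],[-0.004,0,0,0,0,0]],
])

```text
clock: 11.68
position: [0.4668, -0.3161, 0.0427]
ee_rot: [0.181, -3.136, -0.0]
force: [-0.4, 0.7, -1.6]
width: 0.003
gripper_force: 0.6
```

```bash
python3 - <<'E'
from h import *
a=np.radians(6.6); e=np.array([np.cos(a),np.sin(a)]); h=np.array([.6085,-.2995])-(.1435-.108+.015)*e
to(h[0],h[1],.045,96.6)
E
```

```text
t 11.68 pos [ 0.4668 -0.3161  0.0427] yaw 96.6 tilt [-1.e-04  1.e-04 -1.e+00] shift [-0.0921  0.0003 -0.0023] F [-0.43  0.7  -1.55] w 0.0002 gf 0.56
turn about tool z rad -0.0
```

Emit:
arm_command([
  [[-0.006,0,0,0,0,0],[-0.008,0,0,0,0,0],[-0.009,0,0,0,0,0],[-0.009,0,0,0,0,0],[-0.009,0,0,0,0,0],[-0.009,0,0,0,0,0],[-0.009,0,0,0,0,0],[-0.007,0,0,0,0,0],[-0.005,0,0,0,0,0],[-0.003,0,0,0,0,0]],
])

```text
clock: 12.92
position: [0.5404, -0.3077, 0.0427]
ee_rot: [-0.181, 3.136, 0.0]
force: [-1.3, 0.2, 0.8]
width: 0.006
gripper_force: 0.6
```

Emit:
arm_command([
  [[-0.003,0,0,0,0,0],[-0.003,0,0,0,0,0],[-0.002,0,0,0,0,0],[-0.002,0,0,0,0,0],[-0.002,0,0,0,0,0]],
])

```text
clock: 13.55
position: [0.5521, -0.3064, 0.0427]
ee_rot: [0.181, -3.136, -0.0]
force: [-0.7, 0.8, 0.6]
width: 0.005
gripper_force: 0.5
```

```bash
python3 - <<'E'
from h import *
a=np.radians(6.6); e=np.array([np.cos(a),np.sin(a)]); h=np.array([.6085,-.2995])-(.1435-.108+.015)*e
to(h[0],h[1],.045,96.6)
im=arm.get_image("top"); P=cloud(im); D=P[...,:2]-np.array([.6085,-.2995]); dx=D@e; dy=D@np.array([-e[1],e[0]]); z=P[...,2]
m=(z>.062)&(z<.079)&(abs(abs(dy)-.085)<.015)&(dx<.03)&(dx>-.12)
print(m.sum(),np.percentile(dx[m],[2,50,98]),np.median(z[m]))
cv2.imwrite("pics/t2.png",cv2.resize(im["pixels"][90:300,260:440,::-1],None,fx=3,fy=2.8))
E
```

```text
t 13.55 pos [ 0.5521 -0.3064  0.0427] yaw 96.59 tilt [-0.  0. -1.] shift [-0.0063  0.0003 -0.0023] F [-0.74  0.81  0.56] w 0.0005 gf 0.53
turn about tool z rad -0.0001
85 [-0.00739161  0.00149335  0.01708403] 0.07157965879798334
```

Continue in small steps until the stop is felt.

Emit:
arm_command([
  [[-0.002,0,0,0,0,0],[-0.002,0,0,0,0,0],[-0.001,0,0,0,0,0],[0,0,0,0,0,0]],
])

```text
clock: 14.1
position: [0.5573, -0.3059, 0.0428]
ee_rot: [-0.181, 3.136, -0.0]
force: [-0.3, 0.3, 1.0]
width: 0.008
gripper_force: 0.0
```

Emit:
arm_command([
  [[-0.001,0,0,0,0,0],[-0.001,0,0,0,0,0],[0,0,0,0,0,0]],
])

```text
clock: 14.48
position: [0.5591, -0.3056, 0.0428]
ee_rot: [-0.181, 3.136, -0.0]
force: [0.7, -0.0, -0.1]
width: 0.004
gripper_force: 0.2
```

Emit:
arm_command([
  [[-0.001,0,0,0,0,0],[-0.001,0,0,0,0,0],[0,0,0,0,0,0]],
])

```text
clock: 14.85
position: [0.5598, -0.3056, 0.0427]
ee_rot: [0.18, -3.135, -0.001]
force: [-4.3, -0.1, 3.2]
width: 0.006
gripper_force: 2.6
```

Emit:
arm_command([
  [[-0.001,0,0,0,0,0],[-0.001,0,0,0,0,0],[0,0,0,0,0,0]],
])

```text
clock: 15.22
position: [0.5599, -0.3056, 0.0426]
ee_rot: [0.178, -3.132, -0.002]
force: [-11.6, 0.4, 7.9]
width: 0.009
gripper_force: 5.6
```

Emit:
arm_command([
  [[0.01,0,0,0,0,0],[0.02,0,0,0,0,0],[0,0,-0.03,0,0,0],[0,0,-0.05,0,0,0],[0,0,-0.05,0,0,0],[0,0,-0.05,0,0,0],[0,0,-0.03,0,0,0],[0,0,0,0,0,0]],
], jaw=0.06)

```text
clock: 16.23
position: [0.5346, -0.3092, 0.2555]
ee_rot: [-0.181, 3.131, -0.004]
force: [-0.2, 0.9, -0.4]
width: 0.655
gripper_force: 0.0
```

```bash
python3 - <<'E'
from h import *
a=np.radians(6.6); e=np.array([np.cos(a),np.sin(a)])
to(.545,.289,.25,96.6)
s=arm.observe(); im=arm.get_image("wrist"); P,_,_=wcloud(im,s); D=P[...,:2]-np.array([.6085,-.2995]); dx=D@e; dy=D@np.array([-e[1],e[0]]); z=P[...,2]
m=(z<.058)&(z>.045)&(abs(dy)<.06)&(dx<-.02)&(dx>-.12); print("handle",m.sum(),np.percentile(dx[m],[2,50,98]),"expect shut",-.1435+.108)
m=(z<.09)&(z>.078)&(abs(dy)<.06)&(dx<.1)&(dx>-.05); print("chest edge",np.percentile(dx[m],[1,50]) if m.any() else 0)
m=(z<.077)&(z>.068)&(abs(dy)<.06)&(dx<.04)&(dx>-.05); print("front top",m.sum(),np.percentile(dx[m],[2,50,98]) if m.any() else 0)
cv2.imwrite("pics/w3.png",im["pixels"][:,:,::-1])
E
```

```text
t 16.23 pos [ 0.5346 -0.3092  0.2555] yaw 96.61 tilt [ 0.0056 -0.0021 -1.    ] shift [-0.0793  0.5931  0.0044] F [-0.23  0.92 -0.44] w 0.0601 gf 0.0
turn about tool z rad 0.0002
handle 1029 [-0.03685722 -0.0322996  -0.02197829] expect shut -0.03549999999999999
chest edge [0.03345629 0.04938096]
front top 117 [0.00257437 0.00346586 0.00453353]
```

View pics/w3.png

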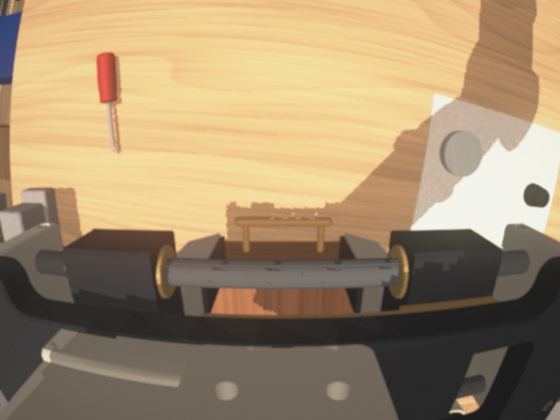

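The wrist view shows the drawer shut, with the handle at (283,221) right against the chest.

Emit:
arm_command([
  [[-0.005,0.02,0,0,0,0],[-0.005,0.04,0,0,0,0],[-0.005,0.04,0,0,0,0],[-0.005,0.04,0,0,0,0],[-0.005,0.04,0,0,0,0],[-0.005,0.04,0,0,0,0],[-0.005,0.04,0,0,0,0],[-0.005,0.04,0,0,0,0],[-0.005,0.04,0,0,0,0],[-0.005,0.04,0,0,0,0]],
])

```text
clock: 17.52
position: [0.5377, 0.0775, 0.2514]
ee_rot: [0.183, -3.134, -0.0]
force: [1.2, -0.6, -0.1]
width: 0.656
gripper_force: 0.0
```

Emit:
arm_command([
  [[-0.005,0.04,0,0,0,0],[-0.005,0.04,0,0,0,0],[-0.005,0.04,0,0,0,0],[-0.007,0.04,0,0,0,0],[-0.007,0.033,0,0,0,0],[0,0.02,0,0,0,0],[0,0,0,0,0,0],[0,0,0,0,0,0]],
])

```text
clock: 18.52
position: [0.5435, 0.288, 0.2525]
ee_rot: [0.179, -3.136, 0.002]
force: [-0.2, -0.1, 0.4]
width: 0.653
gripper_force: 0.0
```

```bash
cat > k.py <<'E'
from h import *
s=arm.observe(); im=arm.get_image("wrist"); P,ray,o=wcloud(im,s); z=P[...,2]; near=(abs(P[...,0]-.577)<.05)&(abs(P[...,1]-.289)<.05)
m=(near&(z>.184)&(z<.202)).astype(np.uint8); n,l,st,_=cv2.connectedComponentsWithStats(m)
for i in range(1,n):
    if st[i,4]<60: continue
    Q=P[l==i]; c,r=cv2.minEnclosingCircle(Q[:,:2].astype(np.float32)); print("knob top",len(Q),Q.mean(0).round(4),np.round(c,4),round(r,4),"px",st[i,:4])
m=near&(z>.12)&(z<.137); Q=P[m]
if len(Q): r=cv2.minAreaRect(Q[:,:2].astype(np.float32)); print("sleeve",len(Q),r,Q[:,2].mean())
to(.577,.289,.25,96.6)
cv2.imwrite("pics/w4.png",im["pixels"][:,:,::-1])
E
python3 k.py
```

```text
knob top 139 [0.5659 0.2898 0.1888] [0.5689 0.2902] 0.0094 px [266 253  28   7]
sleeve 1907 ((0.5751160979270935, 0.29056763648986816), (0.04612624645233154, 0.042382869869470596), 89.06547546386719) 0.12919959724457625
t 18.57 pos [0.5437 0.2877 0.2527] yaw 96.48 tilt [ 1.e-04 -9.e-04 -1.e+00] shift [-0.0332 -0.0025  0.0027] F [-0.51  0.25  0.69] w 0.0604 gf 0.0
turn about tool z rad -0.0021
```

View pics/w4.png

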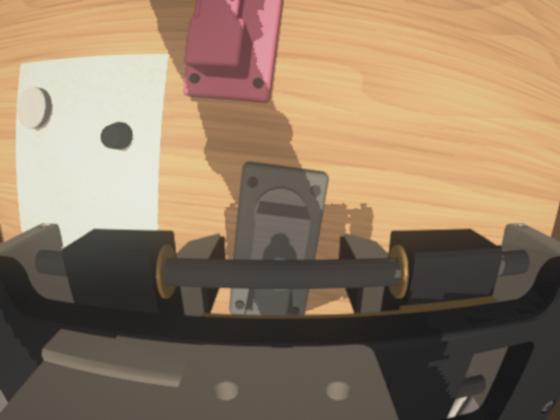

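The view shows the grey press at (280,240). The gripper bar at row 270 hides the knob, so I'll back off to see it.

Emit:
arm_command([
  [[0.03,0,0,0,0,0],[0.03,0,0,0,0,0],[0.01,0,0,0,0,0],[0,0,0,0,0,0],[0,0,0,0,0,0]],
])

```text
clock: 19.2
position: [0.4751, 0.2812, 0.2529]
ee_rot: [-0.179, 3.136, 0.0]
force: [0.4, 0.3, 0.0]
width: 0.656
gripper_force: 0.0
```

```bash
python3 k.py; python3 - <<'E'
from h import *
s=arm.observe(); im=arm.get_image("wrist"); P,ray,o=wcloud(im,s); z=P[...,2]; near=(abs(P[...,0]-.577)<.03)&(abs(P[...,1]-.289)<.03)
for lo,hi in ((.184,.202),(.150,.202)):
    Q=P[near&(z>lo)&(z<hi)]; print(len(Q),Q.min(0).round(4),Q.max(0).round(4))
# shaft/plane of knob top: silhouettes along rays
m=(near&(z>.188)); ys,xs=np.nonzero(m); d=ray[ys,xs]; q=o+d*((.194-o[2])/d[:,2])[:,None]; c,r=cv2.minEnclosingCircle(q[:,:2].astype(np.float32)); print("ray circle",c,r)
E
```

```text
sleeve 1211 ((0.5693680047988892, 0.29093557596206665), (0.029260683804750443, 0.04835224524140358), 5.608608722686768) 0.12957193705799072
t 19.25 pos [0.475  0.2813 0.2527] yaw 96.53 tilt [ 6.e-04 -0.e+00 -1.e+00] shift [-0.1022 -0.0039  0.0028] F [-1.14 -0.56  0.26] w 0.0602 gf 0.0
turn about tool z rad -0.0012Traceback (most recent call last):
  File "<stdin>", line 4, in <module>
    return umr_minimum(a, axis, None, out, keepdims, initial, where)
ValueError: zero-size array to reduction operation minimum which has no identity
```

Emit:
arm_command([
  [[-0.03,-0.001,0,0,0,0],[-0.035,-0.001,0,0,0,0],[-0.035,-0.001,0,0,0,0],[-0.035,-0.001,0,0,0,0],[0,0,0,0,0,0],[0,0,0,0,0,0]],
])

```text
clock: 20.05
position: [0.6081, 0.2931, 0.2522]
ee_rot: [0.18, -3.135, 0.0]
force: [-0.6, 0.2, 0.7]
width: 0.652
gripper_force: 0.0
```

```bash
python3 k.py; python3 - <<'E'
from h import *
s=arm.observe(); im=arm.get_image("wrist"); P,ray,o=wcloud(im,s); z=P[...,2]; near=(abs(P[...,0]-.577)<.03)&(abs(P[...,1]-.289)<.03)
for lo,hi in ((.184,.202),(.150,.202)):
    Q=P[near&(z>lo)&(z<hi)]; print(len(Q),Q.min(0).round(4),Q.max(0).round(4))
m=(near&(z>.185)); ys,xs=np.nonzero(m); print(ys.min(),ys.max(),xs.min(),xs.max()); d=ray[ys,xs]; q=o+d*((.194-o[2])/d[:,2])[:,None]; c,r=cv2.minEnclosingCircle(q[:,:2].astype(np.float32)); print("ray circle",c,r)
E
```

```text
knob top 1363 [0.5766 0.2905 0.1933] [0.5771 0.2905] 0.0131 px [261 157  42  43]
sleeve 1822 ((0.5773537158966064, 0.2905099093914032), (0.0461995005607605, 0.046334605664014816), 88.48746490478516) 0.12948801973679244
t 20.1 pos [0.6078 0.2932 0.2525] yaw 96.62 tilt [-9.e-04 -0.e+00 -1.e+00] shift [ 0.031  -0.0007  0.0025] F [-0.45  0.64 -0.11] w 0.0602 gf 0.0
turn about tool z rad 0.0003
1354 [0.5644 0.2778 0.1844] [0.59   0.3031 0.1957]
1455 [0.5643 0.2778 0.1612] [0.59   0.3031 0.1957]
158 399 108 424
ray circle (0.7066852450370789, 0.27735331654548645) 0.14372164011001587
```

Knob centre is (0.577,0.2905) with a fitted radius of 13.1 mm, matching the sleeve centre. The sizes check out.

Emit:
arm_command([
  [[0.015,0.0004,0,0,0,0],[0.0157,0.0004,0,0,0,0],[0,0,0,0,0,0],[0,0,0.02,0,0,0],[0,0,0.02,0,0,0],[0,0,0.02,0,0,0],[0,0,0.0145,0,0,0],[0,0,0,0,0,0],[0,0,0,0,0,0]],
], jaw=0.05)

```text
clock: 21.28
position: [0.5785, 0.2905, 0.179]
ee_rot: [-0.181, 3.135, 0.001]
force: [0.3, 0.5, -0.4]
width: 0.545
gripper_force: 0.0
```

```bash
python3 - <<'E'
from h import *
to(.5772,.2905,.178,96.6)
E
```

```text
t 21.27 pos [0.5785 0.2905 0.179 ] yaw 96.59 tilt [ 1.1e-03  6.0e-04 -1.0e+00] shift [0.0013 0.0001 0.001 ] F [ 0.32  0.47 -0.4 ] w 0.05 gf 0.0
turn about tool z rad -0.0001
```

Emit:
arm_command([
  [[0.001,0,0.001,0,0,0],[0,0,0,0,0,0],[0,0,0,0,0,0],[0,0,0,0,0,0],[0,0,0,0,0,0],[0,0,0,0,0,0]],
], jaw=0.01, newtons=14)

```text
clock: 22.02
position: [0.5771, 0.2902, 0.1775]
ee_rot: [-0.181, 3.136, 0.0]
force: [0.7, 0.7, 3.1]
width: 0.279
gripper_force: 14.0
```

```bash
python3 - <<'E'
from h import *
to(.5772,.2905,.178,96.6); print(arm.observe()["ft_torque"])
E
```

```text
t 22.02 pos [0.5771 0.2902 0.1775] yaw 96.59 tilt [ 4.e-04  2.e-04 -1.e+00] shift [-0.0001  0.0002 -0.0005] F [0.72 0.74 3.08] w 0.0256 gf 14.0
turn about tool z rad -0.0001
[-0.17481714  0.03026494  0.01797545]
```

Gripped at 25.6 mm with small side forces. Lift slowly.

Emit:
arm_command([
  [[0,0,-0.001,0,0,0],[0,0,-0.001,0,0,0],[0,0,-0.001,0,0,0],[0,0,-0.001,0,0,0],[0,0,-0.001,0,0,0],[0,0,0,0,0,0]],
])

```text
clock: 22.78
position: [0.577, 0.2903, 0.1824]
ee_rot: [-0.181, 3.136, 0.0]
force: [-0.3, 0.2, -3.1]
width: 0.278
gripper_force: 14.0
```

```bash
python3 - <<'E'
from h import *
to(.5772,.2905,.208,96.6); print(arm.observe()["ft_torque"])
E
```

```text
t 22.77 pos [0.577  0.2903 0.1824] yaw 96.6 tilt [ 2.e-04  2.e-04 -1.e+00] shift [-0.0002  0.0002 -0.0256] F [-0.35  0.19 -3.11] w 0.0255 gf 14.0
turn about tool z rad -0.0001
[-0.01028369  0.03414246 -0.01822535]
```

Emit:
arm_command([
  [[0,0,-0.002,0,0,0],[0,0,-0.003,0,0,0],[0,0,-0.003,0,0,0],[0,0,-0.003,0,0,0],[0,0,-0.003,0,0,0],[0,0,-0.003,0,0,0],[0,0,-0.003,0,0,0],[0,0,-0.003,0,0,0],[0,0,-0.002,0,0,0],[0,0,0,0,0,0]],
])

```text
clock: 24.02
position: [0.577, 0.2903, 0.2074]
ee_rot: [-0.181, 3.136, 0.0]
force: [0.3, 0.0, -3.6]
width: 0.279
gripper_force: 14.0
```

Emit:
arm_command([
  [[0,0,0,0,0,0],[0,0,0,0,0,0],[0,0,0,0,0,0],[0,0,0,0,0,0]],
])

```text
clock: 24.52
position: [0.5769, 0.2902, 0.2072]
ee_rot: [0.181, -3.136, 0.0]
force: [1.4, 0.6, -3.3]
width: 0.281
gripper_force: 14.0
```

```bash
python3 - <<'E'
from h import *
to(.5772,.2905,.208,96.6); print(arm.observe()["ft_torque"])
for n in ("scene","top"):
    im=arm.get_image(n); P=cloud(im)
    Q=P[(abs(P[...,0]-.577)<.02)&(abs(P[...,1]-.2905)<.02)&(P[...,2]>.14)&(P[...,2]<.35)]; h,b=np.histogram(Q[:,2],np.arange(.14,.3,.01)); print(n,h)
    if n=="scene": cv2.imwrite("pics/s5.png",im["pixels"][:,:,::-1])
E
```

```text
t 24.52 pos [0.5769 0.2902 0.2072] yaw 96.6 tilt [-0. -0. -1.] shift [-0.0003  0.0002 -0.0008] F [ 1.39  0.58 -3.25] w 0.0258 gf 14.0
turn about tool z rad -0.0
[ 0.00714524 -0.03002171 -0.03607521]
scene [ 30  29  33  29  33 101  92 101 125  50  13   9   7   8   7]
top [0 0 0 0 0 0 0 0 0 0 0 0 0 0 0]
```

View pics/s5.png

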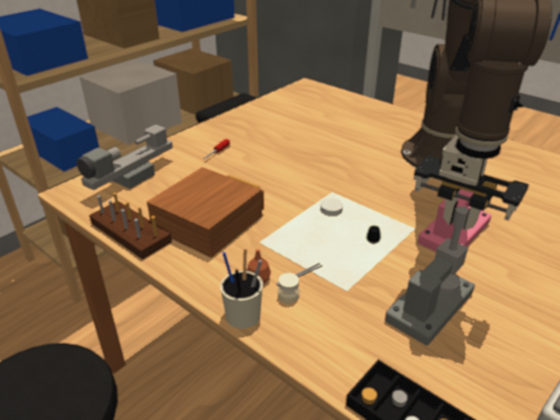

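The scene view shows the drawer shut in the chest at (205,205), and the ram held by the gripper at (460,210). The knob's underside is now at about z = 0.19 m, which is 30 mm up, and the bystanders have not moved.

```bash
python3 -c "
from cell import arm
print(arm.sign_off())"
```

```text
the job is handed in; nothing more can be done
None
```

The job is handed in: the die stands in the shut drawer, and the ram is held still about 30 mm above the anvil with no sign of binding and no bystander seen to move; the hand-in returned no verdict.

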